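Heft the weight tins and hold the heaviest over the gluing board

TASK

The three closed metal tins hold lead for weighting glued joints: heft them one at a time from left to right, lifting each a few centimetres and standing it back where it was, to feel which is the heaviest. Then hold the heaviest one upright over the middle of the gluing board with the two sherds, 10 cm or more above the board, with the other two tins standing where they stood, and finish while still holding it there. Leave everything else on the table where it is and tip no tin over.

Things in the scene. Friction and masses are not known exactly. Their poses are not given: they have to be found in the camera images.
- tin_left_mid (a point): centre (half-way up, 36 mm over the table) of the left of three identical closed bare-metal tins in a rough row (as the robot sees them; left is +y). 52 mm in diameter, 72 mm high, 54 mm over lid and beads, lid fixed, rigid, grip at mid height; z up. A loose lead piece inside is unseen: the tins weigh about 0.15, 0.26 and 0.54 kg (8% either way), any of them in any place.
- tin_middle_mid (a point): centre (half-way up, 36 mm over the table) of the middle of three identical closed bare-metal tins in a rough row (as the robot sees them; left is +y). 52 mm in diameter, 72 mm high, 54 mm over lid and beads, lid fixed, rigid, grip at mid height; z up. A loose lead piece inside is unseen: the tins weigh about 0.15, 0.26 and 0.54 kg (8% either way), any of them in any place.
- tin_right_mid (a point): centre (half-way up, 36 mm over the table) of the right of three identical closed bare-metal tins in a rough row (as the robot sees them; left is +y). 52 mm in diameter, 72 mm high, 54 mm over lid and beads, lid fixed, rigid, grip at mid height; z up. A loose lead piece inside is unseen: the tins weigh about 0.15, 0.26 and 0.54 kg (8% either way), any of them in any place.
- board_center (a point): centre of the top of the gluing board, a 110 (x) by 140 (y) mm plywood board with a cork pad, 12 mm high, fixed to the table beyond the tins; two reddish sherds being mended lie glued on it, up to 12 mm higher. z up
- bowl_1: small white bowl, 86 mm wide, 53 mm high, at the right; a bystander, to be left alone; origin at the centre of its underside
- bowl_7: small white bowl, 80 mm wide, 41 mm high, back left; a bystander, to be left alone; origin at the centre of its underside
- sanding_block: cork sanding block 50x76x28 mm, at the right; a bystander, to be left alone; origin at the centre of its underside
- sherd_3: flat grey-brown potsherd 41x39x11 mm, between the left and middle tins; a bystander, to be left alone; origin at the centre of its underside
- sherd_4: flat red potsherd 36x35x10 mm, between the middle and right tins; a bystander, to be left alone; origin at the centre of its underside
Things that resemble listed ones, but are neither listed nor needed, are in the scene too. Leave any black or blue look-alike of the part that bears tin_middle_mid alone.

How it is judged:
By the outcome, as a careful person would: the job done as asked, in the order asked, and still so for the second after the job is handed in, while the arm keeps its last pose, push and grip.
It also fails if it takes over 64 s, if anything falls off the work surface, if the arm or the gripper's body presses on something with over 40 N, if the wrist force passes 120 N, or if a joint passes its speed limit or range.

ROBOT

A 6-joint arm with a two-finger parallel gripper is mounted at the origin on a cart in front of the work surface, level with it; the furniture and walls round the work are solid. World frame = base frame: x ahead of the robot, y to its left, z up, the work surface at z = 0. Lengths are in m, angles in rad, forces in N, time in s.
With the tool pointing down it reaches from about 0.25 to 0.775 m from the base axis. Payload 8.9 kg.
Tool frame: the origin (TCP) lies midway between the tips of the shut fingers; the grasp point (between the pads) lies 19 mm behind it (robot.tcp_to_grasp is the distance from the TCP to the grasp point, in m); z points along the fingers, y is the direction in which the jaws open and shut (so a half turn about z gives the same grasp; the last joint's range is limited). The gripper opens to 85 mm and grips with 20 to 120 N. Pads are 22 mm wide; open, the fingers measure 114 mm over their backs; the gripper's body (76 mm by 85 mm) begins 54 mm behind the grasp point. The pads swing forward as they close: fully open they stand 13 mm farther back than shut.
Start: joints at [-1.435, 0.291, -0.153, 1.127, 0, 1.431], TCP at [0.142, -0.505, 0.231] pointing down, gripper open.
Joint ranges: [-2.52, 2.52], [-0.91, 1.74], [-1.3, 1.37], [-1.96, 2.02], [-1.52, 1.47], [-3.14, 3.14]. Speed limits (rad/s): [2.22, 2.22, 2.79, 3.14, 3.14, 3.14].

INTERFACE

Orientations are given as [roll, pitch, yaw] about the fixed x, y, z axes, in that order (R = Rz(yaw) Ry(pitch) Rx(roll)).
In Python, from station import robot gives the robot as it stands.
- The arm moves only by the tool send_rows, never from a script. Its argument "series" is a list that holds one entry, the list of rows, each a list of 7 numbers: the turn, a rotation vector about the tool's x, y, z in degrees, then the shift along the tool's x, y, z in mm, then the finger opening in mm, from 0 to 85.4. In form: [[[ax, ay, az, x, y, z, jaw], ...]]. A call has exactly 8 rows; each row is the pose to reach, as a shift and turn from the pose commanded when the call began, along the tool's axes at that moment; what a row does not reach only later rows make up. A row lasts 1/12 s, in which the tool goes at most 41.7 mm and 7.16 degrees, less where a joint would pass 70% of its speed; a pose out of reach is approached as far as the arm can. A call with a gripper value outside its range is refused whole. The fingers move at their own pace and stop on an object; "force" is the grip in N (left out, the last holds). Time passes only in rows, so rows that repeat a pose let the fingers close, or fill a call up. It gives the time, the measured TCP pose, the force and the opening at its end, in the units of the state.
- robot.read_state(): the state, without advancing time (a new reading comes with each control period).
- robot.camera(name): name is "side" or "top" or "wrist"; returns (picture, depth): 384x512x3 uint8, red, green, blue; 384x512 float32, m along the optical axis (not along the pixel's ray), 0 where there is no reading.
- robot.get_calibration(name): a dict with "camera_matrix" (3x3 intrinsics, pixels), "world_from_camera" (4x4, takes a point from camera to world coordinates); the wrist camera has in their place "hand_eye" (4x4, takes a point from camera to tool coordinates, whose origin is the TCP and whose axes are the flange's). Camera axes: x right, y down, z forward; pixel columns grow to the right and rows downward; lengths in m; the calibration is good to about 2 mm. A picture is of the moment at which its call begins: read the wrist's pose just before it. get_calibration takes no time and is no camera call.
- robot.hand_in(): hands the job in, once; it reports no verdict.
The state is a dict: "time_s": time; "joint_positions": joint angles; "qvel": joint speeds; "effort": joint torques, N m; "tcp_pos": TCP position; "orientation": TCP orientation; "wrist_force": force on the tool from outside, world axes, zero at the start; "wrist_torque": the same for the moment, N m; "grip_width": finger opening in m.
Only numpy, scipy, OpenCV 4.12 (cv2) and the standard library are available. Lean on these libraries where they do the work, as an engineer would, in place of code of your own. Each camera call takes 0.05 s, during which the arm holds its last target.

## Working session

There is one attempt and no reset: what is moved stays moved. The work goes in short steps, Python scripts to look and compute and a tool call to move; the robot and the scene stay as the last step left them, time stands still between calls to the robot, and variables do not carry over. Pictures are saved under pics/ and viewed, and the job is handed in when it is done.

Besides the shell and the picture viewer there is one more tool, called after "Call:" as a command line: name --argument value ..., lists and objects as JSON in quotes. send_rows: Moves the arm, as the interface text tells. Its arguments: {"type":"object","properties":{"series":{"type":"array","items":{"type":"array","items":{"type":"array","items":{"type":"number"}}}},"force":{"type":"number"}},"required":["series"]}

```bash
mkdir -p pics; ls
python3 - <<'E'
from station import robot
import cv2,json
print(robot.read_state())
for n in ("top","side"):
    p,d=robot.camera(n); cv2.imwrite(f"pics/{n}0.png",p[:,:,::-1]); 
    import numpy as np; np.save(f"pics/{n}0.npy",d); print(robot.get_calibration(n))
print(robot.get_calibration("wrist"),robot.tcp_to_grasp)
E
```

```text
pics
{'time_s': 0.0, 'joint_positions': array([-1.43528947e+00,  2.91256857e-01, -1.54095143e-01,  1.12663762e+00,
       -4.34991085e-05,  1.43149007e+00]), 'qvel': array([-5.79170290e-04,  1.99005178e-03, -3.57952539e-05, -5.74081852e-04,
       -1.12672553e-03,  7.27747580e-04]), 'effort': array([-1.61843658e-03, -5.37140572e+01,  3.31368649e+01,  1.58606563e-02,
       -2.80889253e-04,  7.96048113e-06]), 'tcp_pos': array([ 0.14240067, -0.50490848,  0.23075608]), 'orientation': array([-3.14040488e+00, -1.22617705e-04,  2.74813067e-01]), 'wrist_force': array([0.01633479, 0.23240318, 0.6540401 ]), 'wrist_torque': array([-0.00030111, -0.01986061,  0.01202713]), 'grip_width': 0.08533257903327181}
{'camera_matrix': array([[485.25745926,   0.        , 249.15764224],
       [  0.        , 485.25745926, 197.85218008],
       [  0.        ,   0.        ,   1.        ]]), 'world_from_camera': array([[-0.02605796, -0.98243277,  0.18478861,  0.33433086],
       [-0.99961406,  0.02382727, -0.01428232, -0.04816352],
       [ 0.00962842, -0.18508946, -0.98267451,  1.30119664],
       [ 0.       
[... 318 characters left out ...]
9,  0.52829657, -0.69246338,  0.51528262],
       [-0.02198817, -0.8023112 , -0.59650084,  0.57279551],
       [ 0.        ,  0.        ,  0.        ,  1.        ]])}
{'camera_matrix': array([[272.92640786,   0.        , 248.57776235],
       [  0.        , 272.92640786, 185.82153796],
       [  0.        ,   0.        ,   1.        ]]), 'hand_eye': array([[-4.31784313e-04, -9.63344458e-01, -2.68267160e-01,
         6.74999174e-02],
       [ 9.99999766e-01, -5.58062360e-04,  3.94465242e-04,
        -2.06827988e-05],
       [-5.29715709e-04, -2.68266927e-01,  9.63344474e-01,
        -1.42360249e-01],
       [ 0.00000000e+00,  0.00000000e+00,  0.00000000e+00,
         1.00000000e+00]])} 0.0187
```

View pics/top0.png

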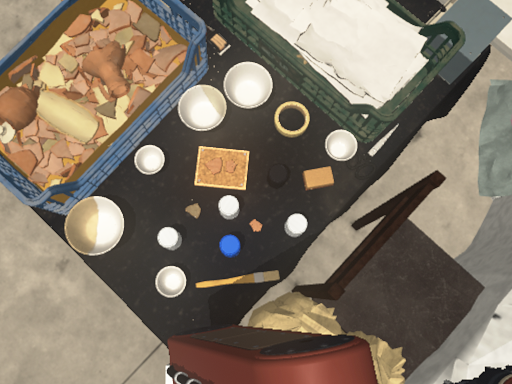

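View pics/side0.png

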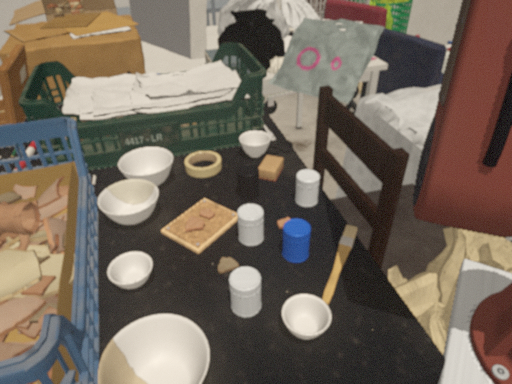

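The picture shows three bare-metal tins, in top pixels: left (170,238), middle (228,207) and right (296,225). The blue (230,245) and black (278,175) ones are look-alikes. I'll measure them.

```bash
cat > h.py <<'E'
import numpy as np,cv2
from station import robot
def cloud(d,n):
    c=robot.get_calibration(n);K=c["camera_matrix"];T=c["world_from_camera"]
    v,u=np.indices(d.shape)
    P=np.stack([(u-K[0,2])/K[0,0]*d,(v-K[1,2])/K[1,1]*d,d],-1)
    return P@T[:3,:3].T+T[:3,3]
def proj(p,n):
    c=robot.get_calibration(n);K=c["camera_matrix"];T=np.linalg.inv(c["world_from_camera"])
    q=K@(T[:3,:3]@np.array(p)+T[:3,3]);return q[:2]/q[2]
E
python3 - <<'E'
from h import *
d=np.load("pics/top0.npy");W=cloud(d,"top")
ds=np.load("pics/side0.npy");S=cloud(ds,"side")
for nm,(u,v) in dict(L=(170,238),M=(228,207),R=(296,225),blue=(230,245),black=(278,175),bowlL=(171,281)).items():
    w=W[v-20:v+20,u-20:u+20].reshape(-1,3)
    t=w[(w[:,2]>.062)&(w[:,2]<.085)]
    if len(t)==0: print(nm,'none',w[:,2].max());continue
    c=(t.min(0)+t.max(0))/2
    (x,y),r=cv2.minEnclosingCircle((t[:,:2]*1000).astype(np.float32))
    print(nm,len(t),t.mean(0).round(4),c.round(4),np.ptp(t,axis=0).round(4),x,y,r)
    s=S.reshape(-1,3); m=(np.hypot(s[:,0]-x/1e3,s[:,1]-y/1e3)<.04)&(s[:,2]>.066)&(s[:,2]<.09); q=s[m]
    if len(q): print('   side',len(q),q.mean(0).round(4),cv2.minEnclosingCircle((q[:,:2]*1000).astype(np.float32)))
w=W[140:195,185:260]
m=(w[...,2]>.006)
print('board',np.median(w[m],0),w[m].min(0),w[m].max(0), W[169,222])
for p in [(195,147),(249,149),(248,188),(195,186)]: print(p,W[p[1],p[0]].round(4))
print('table',W[260,200],W[200,150],W[215,262])
for nm,(u,v) in dict(chair1=(440,178),chair2=(400,200),chair3=(357,225),chseat=(420,260),red=(270,360),kraft=(300,300),brush=(240,280),tape=(291,118),bowl=(341,145),block=(318,178),crateG=(370,130),crateB=(150,150),crB2=(205,60),bowl2=(249,85),edge=(320,230)).items(): print(nm,W[v,u].round(3))
print(proj([.142,-.505,.23],"top"),proj([.142,-.505,.23],"side"))
i=cv2.imread("pics/top0.png")[120:310,130:340];cv2.imwrite("pics/crop0.png",cv2.resize(i,None,fx=3.5,fy=3.1,interpolation=cv2.INTER_CUBIC))
E
```

```text
L 344 [0.4705 0.1424 0.072 ] [0.47   0.1423 0.0708] [0.05   0.0516 0.0162] 470.9735107421875 142.65713500976562 26.226119995117188
   side 662 [0.4689 0.1455 0.0713] ((470.3565673828125, 143.7889862060547), 26.784984588623047)
M 335 [ 0.5488 -0.0129  0.0721] [ 0.5491 -0.0125  0.0711] [0.0516 0.0492 0.0181] 549.4035034179688 -12.476181983947754 26.68779754638672
   side 381 [ 0.5471 -0.0096  0.0713] ((547.46337890625, -11.779519081115723), 26.932437896728516)
R 338 [ 0.4971 -0.1862  0.0722] [ 0.4974 -0.1864  0.0712] [0.0517 0.0518 0.0172] 497.44573974609375 -186.77532958984375 26.895099639892578
   side 279 [ 0.4959 -0.183   0.0712] ((495.1520080566406, -186.5048065185547), 28.118370056152344)
blue 338 [ 0.4473 -0.0137  0.0719] [ 0.4482 -0.0145  0.0732] [0.0514 0.0506 0.0153] 447.6240539550781 -13.589451789855957 26.3092041015625
   side 445 [ 0.4456 -0.0105  0.0713] ((447.3714904785156, -12.552266120910645), 27.101015090942383)
black 323 [ 0.6299 -0.1423  0.0716] [ 0.6305 -0.1419  0.0701] [0.0529 0.0501 0.0162] 630.456787109375 -142.68685913085938 26.739097595214844
   side 256 [ 0.6
[... 331 characters left out ...]
0e-04]
(248, 188) [ 0.6063 -0.0646  0.0014]
(195, 186) [ 6.157e-01  8.030e-02 -1.000e-04]
table [0.41387417 0.06808216 0.00054629] [5.79598236e-01 2.02807121e-01 8.17644300e-05] [ 0.53057159 -0.10057308  0.0020171 ]
chair1 [ 0.59  -0.535  0.144]
chair2 [ 0.575 -0.503 -0.071]
chair3 [ 0.582 -0.518 -0.679]
chseat [ 0.413 -0.624 -0.288]
red [ 0.269 -0.071  0.828]
kraft [ 0.295 -0.228 -0.311]
brush [ 0.358 -0.037  0.01 ]
tape [ 0.802 -0.19   0.008]
bowl [ 0.72  -0.325  0.009]
block [ 0.622 -0.253  0.034]
crateG [ 0.729 -0.381  0.109]
crateB [0.713 0.2   0.025]
crB2 [0.953 0.045 0.067]
bowl2 [ 0.903 -0.075  0.009]
edge [ 0.486 -0.256 -0.002]
[463.12811288 376.25691312] [516.53850588  86.33409554]
```

View pics/crop0.png

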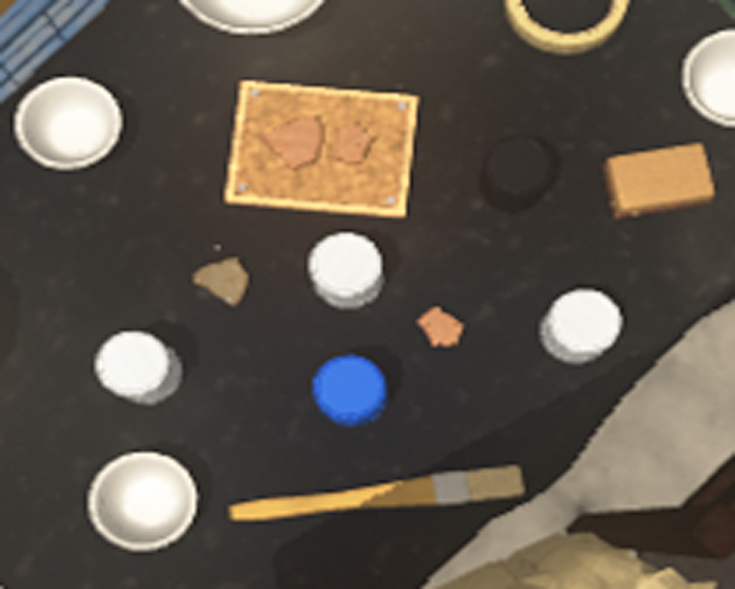

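All three bare-metal tins are confirmed, and the blue and black cans are ruled out. Next I'll check the board's fit and the large red body, which could be an obstacle.

Run:
```python
from h import *
d=np.load("pics/top0.npy");W=cloud(d,"top")
ds=np.load("pics/side0.npy");S=cloud(ds,"side")
m=np.zeros(d.shape,bool);m[135:200,185:262]=1
m&=(W[...,2]>.007)&(W[...,2]<.03)&(d>0)
p=W[m];r=cv2.minAreaRect((p[:,:2]*1000).astype(np.float32));print(r,len(p))
pic=cv2.imread("pics/top0.png");hsv=cv2.cvtColor(pic,cv2.COLOR_BGR2HSV)
# top: red region
for u,v in [(180,345),(270,345),(360,345),(270,375),(200,370),(330,370)]: print((u,v),W[v,u].round(3))
for u,v in [(470,30),(470,150),(440,200),(500,60),(500,200),(430,150),(470,320),(500,340),(460,230)]: print('s',(u,v),S[v,u].round(3))
# anything above table 0.1..1.0 within workspace
for C,n in((W,'top'),(S,'side')):
    q=C.reshape(-1,3);q=q[(q[:,2]>.1)&(q[:,2]<1.2)&(np.hypot(q[:,0],q[:,1])<.85)]
    h,xe,ye=np.histogram2d(q[:,0],q[:,1],bins=[np.arange(-.3,.95,.1),np.arange(-.8,.81,.1)])
    print(n);
    for i in range(len(h)):
        for j in range(h.shape[1]):
            if h[i,j]>5:
                k=(q[:,0]>=xe[i])&(q[:,0]<xe[i+1])&(q[:,1]>=ye[j])&(q[:,1]<ye[j+1]);print(xe[i].round(1),ye[j].round(1),int(h[i,j]),q[k,2].min().round(2),q[k,2].max().round(2))
p,dd=robot.camera("wrist");cv2.imwrite("pics/w0.png",p[:,:,::-1])
```

```text
((662.1428833007812, -0.47089385986328125), (200.32778930664062, 176.69691467285156), 86.93283081054688) 2006
(180, 345) [0.244 0.063 0.445]
(270, 345) [ 0.272 -0.076  0.731]
(360, 345) [ 0.28  -0.156  0.828]
(270, 375) [ 0.256 -0.07   0.832]
(200, 370) [0.223 0.018 0.577]
(330, 370) [ 0.262 -0.123  0.849]
s (470, 30) [0.247 0.055 0.466]
s (470, 150) [0.213 0.088 0.356]
s (440, 200) [0.226 0.104 0.295]
s (500, 60) [0.214 0.061 0.443]
s (500, 200) [0.17  0.096 0.31 ]
s (430, 150) [0.252 0.077 0.34 ]
s (470, 320) [ 0.123 -0.009  0.001]
s (500, 340) [0.091 0.053 0.051]
s (460, 230) [ 0.155 -0.366 -0.093]
top
0.1 -0.6 124 0.24 0.43
0.1 -0.5 562 0.25 0.47
0.1 -0.0 138 0.32 0.54
0.2 -0.2 3607 0.54 0.85
0.2 -0.1 4989 0.28 0.85
0.2 -0.0 2156 0.27 0.64
0.2 0.1 13 0.3 0.33
0.3 -0.4 216 0.1 0.13
0.3 -0.3 362 0.1 0.15
0.4 -0.5 205 0.1 0.13
0.4 -0.4 333 0.1 0.13
0.5 -0.6 279 0.1 0.15
0.5 -0.5 320 0.1 0.13
0.5 0.3 308 0.1 0.21
0.5 0.4 699 0.1 0.22
0.5 0.5 17 0.2 0.21
0.6 -0.6 46 0.1 0.15
0.6 0.2 114 0.1 0.12
0.6 0.3 443 0.1 0.15
0.6 0.4 26 0.1 0.21
0.6 0.5 155 0.1 0.21
0.7 -0.5 123 0.1 0.21
0.7 -0.4 606 0.1 0.21
0.7 0.1 75 0.1 0.11
0.7 0.2 431 0.1 0.12
0.7 0.3 722 0.1 0.16
0.7 0.4 21 0.12 0.14
0.8 0.1 154 0.1 0.12
0.8 0.2 21 0.1 0.11
side
0.1 -0.0 4244 0.24 0.43
0.1 0.1 200 0.28 0.31
0.2 -0.1 364 0.29 0.48
0.2 -0.0 11604 0.24 0.49
0.2 0.1 1513 0.27 0.33
0.2 0.5 940 0.57 0.57
0.3 -0.4 189 0.1 0.13
0.3 -0.3 577 0.1 0.14
0.4 -0.5 141 0.1 0.13
0.4 -0.4 335 0.1 0.13
0.5 -0.6 181 0.1 0.14
0.5 -0.5 247 0.1 0.13
0.5 0.3 825 0.1 0.21
0.5 0.4 2527 0.1 0.21
0.6 -0.6 45 0.1 0.14
0.6 0.2 210 0.1 0.11
0.6 0.3 753 0.1 0.14
0.7 -0.5 47 0.11 0.21
0.7 -0.4 861 0.1 0.21
0.7 0.1 86 0.1 0.11
0.7 0.2 646 0.1 0.11
0.7 0.3 1630 0.1 0.16
0.8 0.1 172 0.1 0.11
0.8 0.2 24 0.1 0.11
```

View pics/w0.png

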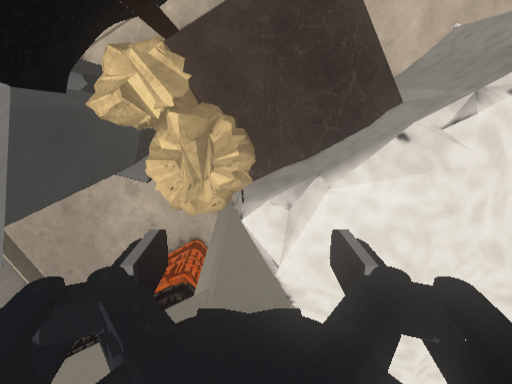

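```bash
cat > goal.py <<'E'
import sys
from h import *
from scipy.spatial.transform import Rotation as R
def goal(x,y,z,yawdeg,s=None):
    s=s or robot.read_state()
    A=R.from_euler('xyz',s["orientation"]);B=R.from_euler('xyz',[np.pi,0,np.radians(yawdeg)])
    print('t',round(s["time_s"],2),'tcp',s["tcp_pos"].round(4),'rpy',np.degrees(s["orientation"]).round(1),'q',s["joint_positions"].round(2),'F',s["wrist_force"].round(2),'T',s["wrist_torque"].round(3),'w',s["grip_width"].round(4))
    print('rot',np.degrees((A.inv()*B).as_rotvec()).round(2),'shift',(A.inv().apply(np.array([x,y,z])-s["tcp_pos"])*1000).round(1))
if __name__=="__main__":
    a=list(map(float,sys.argv[1:]))
    for i in range(0,len(a),4): goal(*a[i:i+4])
E
python3 goal.py .25 -.30 .23 65  .47 .143 .15 180
```

```text
Traceback (most recent call last):
  File "goal.py", line 11, in <module>
    for i in range(0,len(a),4): goal(*a[i:i+4])
                                ~~~~^^^^^^^^^^^
  File "goal.py", line 7, in goal
    print('t',round(s["time_s"],2),'tcp',s["tcp_pos"].round(4),'rpy',np.degrees(s["orientation"]).round(1),'q',s["joint_positions"].round(2),'F',s["wrist_force"].round(2),'T',s["wrist_torque"].round(3),'w',s["grip_width"].round(4))
                                                                                                                                                                                                              ^^^^^^^^^^^^^^^^^^^^^
AttributeError: 'float' object has no attribute 'round'
```

```bash
sed -i 's/s\["grip_width"\].round(4)/round(s["grip_width"],4)/' goal.py; python3 goal.py .25 -.30 .23 65  .47 .143 .15 180
```

```text
t 0.15 tcp [ 0.1424 -0.505   0.2309] rpy [-179.9   -0.    15.7] q [-1.44  0.29 -0.15  1.13  0.    1.43] F [-0.14  0.45  0.31] T [ 0.011 -0.027  0.05 ] w 0.0856
rot [-5.000e-02 -3.000e-02 -4.926e+01] shift [ 159.2 -168.1    1.1]
t 0.15 tcp [ 0.1424 -0.505   0.2309] rpy [-179.9   -0.    15.7] q [-1.44  0.29 -0.15  1.13  0.    1.43] F [-0.14  0.45  0.31] T [ 0.011 -0.027  0.05 ] w 0.0856
rot [ 0.0000e+00 -8.0000e-02 -1.6426e+02] shift [ 491.1 -534.7   81.5]
```

Call:
send_rows --series '[[[0, 0, -3, 10, -10, 0, 85], [0, 0, -9, 30, -30, 0, 85], [0, 0, -15, 50, -52, 0, 85], [0, 0, -22, 70, -74, 0, 85], [0, 0, -29, 92, -98, 0, 85], [0, 0, -36, 116, -122, 0, 85], [0, 0, -43, 138, -146, 0, 85], [0, 0, -50, 160, -168, 0, 85]]]'

```text
time_s: 0.82
tcp_pos: [0.2511, -0.2984, 0.2312]
orientation: [-3.141, -0.0, 1.153]
wrist_force: [1.1, -0.1, 0.1]
grip_width: 0.0849
```

```bash
python3 goal.py .37 -.08 .20 120;  python3 - <<'E'
from h import *
p,d=robot.camera("top");cv2.imwrite("pics/top1.png",p[:,:,::-1])
E
```

```text
t 0.82 tcp [ 0.2511 -0.2984  0.2312] rpy [-180.    -0.    66.1] q [-1.06  0.03 -0.47  1.07  0.    0.93] F [ 1.06 -0.12  0.11] T [ 0.011 -0.044  0.032] w 0.0849
rot [-0.000e+00 -2.000e-02 -5.392e+01] shift [247.8  20.1  31.2]
```

View pics/top1.png

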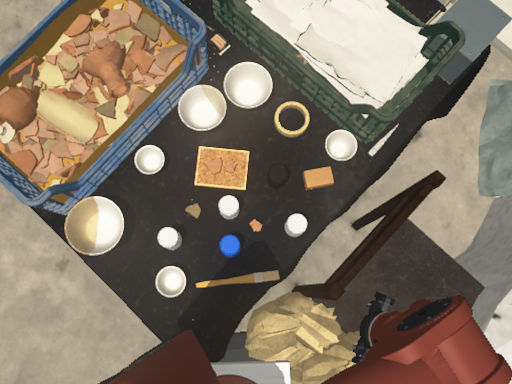

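The red body moved with the arm, so it's the robot's own link. I'll carry on.

Call:
send_rows --series '[[[0, 0, -6, 30, 0, 0, 85], [0, 0, -13, 62, 0, 4, 85], [0, 0, -20, 94, 2, 8, 85], [0, 0, -27, 126, 4, 12, 85], [0, 0, -34, 158, 8, 16, 85], [0, 0, -41, 190, 12, 20, 85], [0, 0, -48, 220, 16, 25, 85], [0, 0, -54, 248, 20, 31, 85]]]'

```text
time_s: 1.53
tcp_pos: [0.3716, -0.0807, 0.2003]
orientation: [3.141, 0.0, 2.096]
wrist_force: [0.2, -0.7, 0.3]
grip_width: 0.0848
```

```bash
python3 goal.py .47 .143 .15 180
```

```text
t 1.53 tcp [ 0.3716 -0.0807  0.2003] rpy [180.    0.  120.1] q [-0.41  0.04 -0.55  0.98  0.    0.64] F [ 0.24 -0.73  0.26] T [-0.008  0.038 -0.028] w 0.0848
rot [ 1.000e-02  3.000e-02 -5.988e+01] shift [144.1 197.3  50.3]
```

Call:
send_rows --series '[[[0, 0, -7, 18, 25, 0, 85], [0, 0, -14, 36, 50, 5, 85], [0, 0, -21, 54, 75, 12, 85], [0, 0, -28, 74, 100, 20, 85], [0, 0, -35, 92, 126, 30, 85], [0, 0, -42, 110, 150, 38, 85], [0, 0, -49, 128, 174, 46, 85], [0, 0, -56, 144, 197, 50, 85]]]'

```text
time_s: 2.2
tcp_pos: [0.4703, 0.1422, 0.1492]
orientation: [-3.141, -0.001, 3.074]
wrist_force: [1.1, 0.0, -0.5]
grip_width: 0.0851
```

Run:
```python
from goal import *
s=robot.read_state()
goal(.4705,.143,.018,180,s)
p,d=robot.camera("wrist");cv2.imwrite("pics/w1.png",p[:,:,::-1])
c=robot.get_calibration("wrist");K=c["camera_matrix"];H=c["hand_eye"]
v,u=np.indices(d.shape)
P=np.stack([(u-K[0,2])/K[0,0]*d,(v-K[1,2])/K[1,1]*d,d],-1)@H[:3,:3].T+H[:3,3]
W=P@R.from_euler('xyz',s["orientation"]).as_matrix().T+s["tcp_pos"]
q=W.reshape(-1,3);q=q[(abs(q[:,2]-.072)<.008)&(np.hypot(q[:,0]-.47,q[:,1]-.143)<.05)]
print(len(q),q.mean(0),cv2.minEnclosingCircle((q[:,:2]*1000).astype(np.float32)))
```

```text
t 2.2 tcp [0.4703 0.1422 0.1492] rpy [-1.800e+02 -1.000e-01  1.761e+02] q [ 0.14  0.29 -0.38  0.9   0.    0.21] F [ 1.08  0.01 -0.55] T [-0.015 -0.019  0.013] w 0.0851
rot [-0.01 -0.08 -3.89] shift [ -0.3   0.9 131.2]
2894 [0.46848918 0.1436402  0.07030008] ((469.6061096191406, 143.5863800048828), 26.435943603515625)
```

View pics/w1.png

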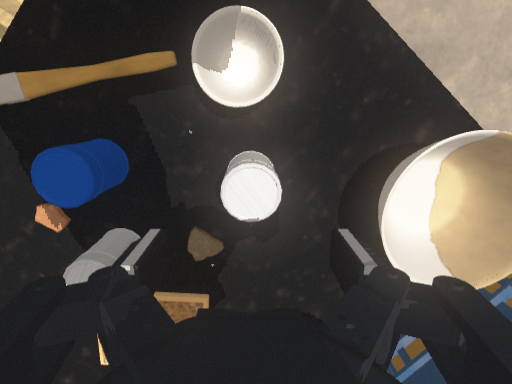

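Both measurements agree on the left tin at (0.470, 0.1435), with the wrist pixel at (250,190), and its height is 72 mm. I'll descend.

Call:
send_rows --series '[[[0, 0, -1, 0, -1, 15, 85], [0, 0, -2, 0, -1, 40, 85], [0, 0, -3, 0, -1, 68, 85], [0, 0, -4, 0, -1, 95, 85], [0, 0, -4, 0, -1, 117, 85], [0, 0, -4, 0, -1, 130, 85], [0, 0, -4, 0, -1, 135, 85], [0, 0, -4, 0, -1, 135, 85]]]'

```text
time_s: 2.92
tcp_pos: [0.4696, 0.1393, 0.0143]
orientation: [-3.141, -0.002, 3.137]
wrist_force: [-0.2, -1.5, 1.0]
grip_width: 0.0849
```

```bash
python3 goal.py .4703 .1435 .0145 180
```

```text
t 2.92 tcp [0.4696 0.1393 0.0143] rpy [-1.800e+02 -1.000e-01  1.797e+02] q [ 0.14  0.47 -0.54  0.56  0.    0.14] F [-0.17 -1.47  1.04] T [-0.027 -0.005 -0.   ] w 0.0849
rot [-0.02 -0.13 -0.27] shift [-0.7  4.3 -0.2]
```

Call:
send_rows --force 40 --series '[[[0, 0, 0, 0, 0, 0, 60], [0, 0, 0, 0, 0, 0, 54], [0, 0, 0, 0, 0, 0, 50], [0, 0, 0, 0, 0, 0, 46], [0, 0, 0, 0, 0, 0, 44], [0, 0, 0, 0, 0, 0, 44], [0, 0, 0, 0, 0, 0, 44], [0, 0, 0, 0, 0, 0, 44]]]'

```text
time_s: 3.58
tcp_pos: [0.4715, 0.1398, 0.0167]
orientation: [3.141, 0.002, 3.137]
wrist_force: [-1.7, 0.5, 6.6]
grip_width: 0.052
```

```bash
python3 goal.py .4703 .1435 .0145 180
```

```text
t 3.58 tcp [0.4715 0.1398 0.0167] rpy [1.800e+02 1.000e-01 1.798e+02] q [ 0.14  0.46 -0.54  0.56  0.    0.14] F [-1.67  0.51  6.63] T [0.152 0.238 0.075] w 0.052
rot [ 0.03  0.13 -0.24] shift [1.2 3.7 2.2]
```

Call:
send_rows --series '[[[0, 0, 0, 0, 0, -4, 44], [0, 0, 0, 0, 0, -12, 44], [0, 0, 0, 0, 1, -24, 44], [0, 0, 0, 0, 2, -36, 44], [0, 0, 0, 0, 3, -46, 44], [0, 0, 0, 0, 4, -50, 44], [0, 0, 0, 0, 4, -50, 44], [0, 0, 0, 0, 4, -50, 44]]]'

```text
time_s: 4.25
tcp_pos: [0.4706, 0.1435, 0.0655]
orientation: [3.141, 0.001, 3.137]
wrist_force: [-0.1, 1.4, -1.1]
grip_width: 0.0517
```

Run:
```python
from goal import *
for i in range(4):
    goal(.4703,.1435,.06,180); 
    p,d=robot.camera("side")
cv2.imwrite("pics/s2.png",p[:,:,::-1])
S=cloud(d,"side").reshape(-1,3);q=S[(np.hypot(S[:,0]-.47,S[:,1]-.143)<.04)&(S[:,2]>.05)&(S[:,2]<.2)]
```

```text
t 4.25 tcp [0.4706 0.1435 0.0655] rpy [180.    0.  179.7] q [ 0.15  0.39 -0.49  0.69  0.    0.15] F [-0.07  1.38 -1.07] T [-0.055  0.066  0.049] w 0.0517
rot [ 0.01  0.03 -0.25] shift [ 0.3 -0.   5.5]
t 4.3 tcp [0.4703 0.1434 0.0651] rpy [-180.    -0.   179.7] q [ 0.15  0.39 -0.49  0.69 -0.    0.15] F [ 0.64  0.21 -1.32] T [-0.018  0.057  0.043] w 0.0521
rot [-0.01 -0.01 -0.25] shift [-0.   0.1  5.1]
t 4.35 tcp [0.4701 0.1434 0.0649] rpy [-180.    -0.   179.7] q [ 0.15  0.39 -0.49  0.69 -0.    0.15] F [-0.04 -0.53 -1.56] T [-0.012  0.021 -0.033] w 0.0519
rot [-0.01 -0.05 -0.26] shift [-0.2  0.1  4.9]
t 4.4 tcp [0.47   0.1434 0.0648] rpy [-1.800e+02 -1.000e-01  1.797e+02] q [ 0.15  0.39 -0.49  0.69 -0.    0.15] F [ 0.27 -0.53 -0.89] T [-0.007 -0.005  0.026] w 0.052
rot [-0.01 -0.06 -0.26] shift [-0.3  0.1  4.8]
```

View pics/s2.png

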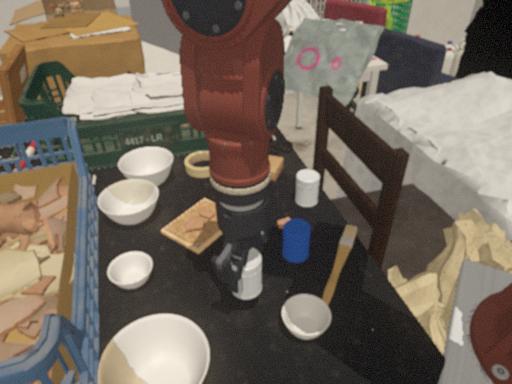

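The side view shows the tin held upright and clear of the table, at (250,275). It reads about 1.2 N, which makes it the light one. I'll stand it back where it was.

Call:
send_rows --series '[[[0, 0, 0, 0, 0, 6, 44], [0, 0, 0, 0, 0, 16, 44], [0, 0, 0, 0, 0, 27, 44], [0, 0, 0, 0, 0, 36, 44], [0, 0, 0, 0, 0, 42, 44], [0, 0, 0, 0, 0, 46, 44], [0, 0, 0, 0, 0, 48, 44], [0, 0, 0, 0, 0, 48, 44]]]'

```text
time_s: 5.12
tcp_pos: [0.4703, 0.1434, 0.0171]
orientation: [-3.142, -0.001, 3.137]
wrist_force: [0.6, -0.7, -1.7]
grip_width: 0.0518
```

Call:
send_rows --series '[[[0, 0, 0, 0, 0, 0, 44], [0, 0, 0, 0, 0, 0, 53], [0, 0, 0, 0, 0, 0, 56], [0, 0, 0, 0, 0, 0, 60], [0, 0, 0, 0, 0, 0, 66], [0, 0, 0, 0, 0, 0, 75], [0, 0, 0, 0, 0, 0, 85], [0, 0, 0, 0, 0, 0, 85]]]'

```text
time_s: 5.78
tcp_pos: [0.4706, 0.1435, 0.0174]
orientation: [3.142, 0.0, 3.137]
wrist_force: [0.2, -1.3, -0.5]
grip_width: 0.0849
```

Call:
send_rows --series '[[[0, 0, 0, 0, 0, 0, 85], [0, 0, 0, 0, 0, -10, 85], [0, 0, 0, 0, 0, -25, 85], [0, 0, 0, 0, 0, -45, 85], [0, 0, 0, 0, 0, -70, 85], [0, 0, 0, 0, 0, -95, 85], [0, 0, 0, 0, 0, -115, 85], [0, 0, 0, 0, 0, -120, 85]]]'

```text
time_s: 6.45
tcp_pos: [0.4723, 0.1438, 0.1411]
orientation: [3.141, 0.005, 3.137]
wrist_force: [1.3, -0.4, 0.2]
grip_width: 0.0847
```

```bash
cat >> h.py <<'E'
def wtin(x,y):
    from scipy.spatial.transform import Rotation as R
    s=robot.read_state();p,d=robot.camera("wrist")
    c=robot.get_calibration("wrist");K=c["camera_matrix"];H=c["hand_eye"]
    v,u=np.indices(d.shape)
    P=np.stack([(u-K[0,2])/K[0,0]*d,(v-K[1,2])/K[1,1]*d,d],-1)@H[:3,:3].T+H[:3,3]
    W=P@R.from_euler('xyz',s["orientation"]).as_matrix().T+s["tcp_pos"]
    q=W.reshape(-1,3);q=q[(abs(q[:,2]-.072)<.01)&(np.hypot(q[:,0]-x,q[:,1]-y)<.04)]
    print('wrist tin',len(q),q.mean(0).round(4),cv2.minEnclosingCircle((q[:,:2]*1000).astype(np.float32)))
    return p
E
python3 - <<'E'
from goal import *
p=wtin(.47,.1435);cv2.imwrite("pics/w3.png",p[:,:,::-1])
for i in range(2): goal(.5485,-.012,.14,180)
E
```

```text
wrist tin 3144 [0.4677 0.1432 0.0703] ((469.0028381347656, 143.21690368652344), 26.441619873046875)
t 6.5 tcp [0.4722 0.1438 0.1404] rpy [180.    0.3 179.8] q [ 0.15  0.3  -0.39  0.87 -0.    0.15] F [0.21 0.4  1.86] T [ 0.02  -0.033 -0.023] w 0.0851
rot [ 0.04  0.27 -0.25] shift [ -77.  -155.4    0.7]
t 6.5 tcp [0.4722 0.1438 0.1404] rpy [180.    0.3 179.8] q [ 0.15  0.3  -0.39  0.87 -0.    0.15] F [0.21 0.4  1.86] T [ 0.02  -0.033 -0.023] w 0.0851
rot [ 0.04  0.27 -0.25] shift [ -77.  -155.4    0.7]
```

View pics/w3.png

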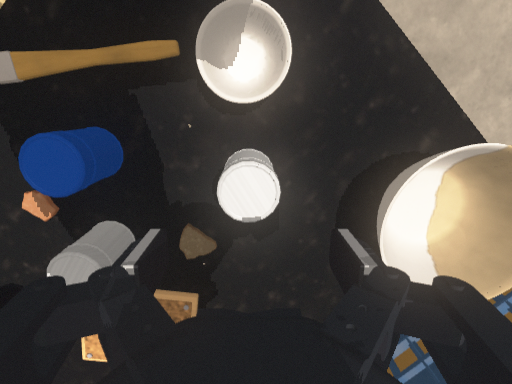

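The left tin is standing upright at (0.469, 0.143), the same as before, with the wrist pixel at (249,190). Next is the middle tin.

Call:
send_rows --series '[[[0, 0, 0, -8, -15, 0, 85], [0, 0, 0, -20, -40, 0, 85], [0, 0, 0, -34, -68, 0, 85], [0, 0, 0, -49, -98, 0, 85], [0, 0, 0, -62, -124, 0, 85], [0, 0, 0, -72, -144, 0, 85], [0, 0, 0, -78, -155, 0, 85], [0, 0, 0, -78, -155, 0, 85]]]'

```text
time_s: 7.17
tcp_pos: [0.5484, -0.0138, 0.1365]
orientation: [-3.141, -0.0, 3.135]
wrist_force: [-0.1, -0.2, 0.5]
grip_width: 0.0849
```

Run:
```python
from goal import *
p=wtin(.5485,-.012);cv2.imwrite("pics/w4.png",p[:,:,::-1])
goal(.5483,-.012,.0155,180)
```

```text
wrist tin 3225 [ 0.5471 -0.0122  0.0703] ((548.8522338867188, -12.033181190490723), 26.69343376159668)
t 7.22 tcp [ 0.5475 -0.0123  0.1365] rpy [ 1.800e+02 -1.000e-01  1.797e+02] q [-0.16  0.4  -0.25  0.92  0.   -0.15] F [-0.57 -0.59 -0.38] T [ 0.026  0.056 -0.006] w 0.085
rot [ 0.03 -0.08 -0.35] shift [ -0.9   0.3 121. ]
```

View pics/w4.png

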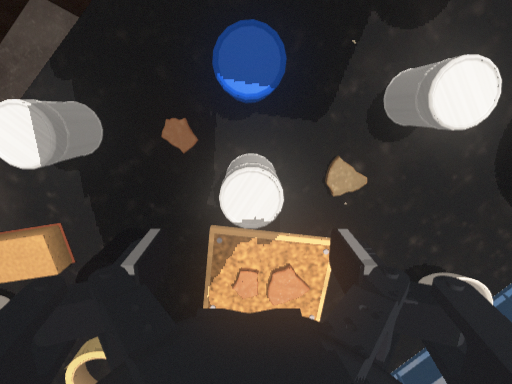

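The bare-metal middle tin is centred between the fingers, at wrist pixel (251,190) and (0.549, -0.012). I'll descend, grip and lift.

Call:
send_rows --series '[[[0, 0, 0, -1, 0, 12, 85], [0, 0, 0, -1, 0, 35, 85], [0, 0, 0, -1, 0, 60, 85], [0, 0, 0, -1, 0, 85, 85], [0, 0, 0, -1, 0, 105, 85], [0, 0, 0, -1, 0, 117, 85], [0, 0, 0, -1, 0, 121, 85], [0, 0, 0, -1, 0, 121, 85]]]'

```text
time_s: 7.88
tcp_pos: [0.5474, -0.0106, 0.0154]
orientation: [3.141, -0.003, 3.138]
wrist_force: [0.0, 1.2, -0.2]
grip_width: 0.0851
```

Call:
send_rows --force 40 --series '[[[0, 0, 0, 0, 0, 0, 60], [0, 0, 0, 0, 0, 0, 54], [0, 0, 0, 0, 0, 0, 50], [0, 0, 0, 0, 0, 0, 46], [0, 0, 0, 0, 0, 0, 44], [0, 0, 0, 0, 0, 0, 44], [0, 0, 0, 0, 0, 0, 44], [0, 0, 0, 0, 0, 0, 44]]]'

```text
time_s: 8.55
tcp_pos: [0.5496, -0.0118, 0.0176]
orientation: [3.142, 0.002, 3.137]
wrist_force: [-1.8, 1.5, 7.4]
grip_width: 0.0519
```

Call:
send_rows --series '[[[0, 0, 0, 0, 0, -4, 44], [0, 0, 0, 0, 0, -12, 44], [0, 0, 0, 0, 0, -24, 44], [0, 0, 0, 0, 0, -36, 44], [0, 0, 0, 0, 0, -46, 44], [0, 0, 0, 0, 0, -50, 44], [0, 0, 0, 0, 0, -50, 44], [0, 0, 0, 0, 0, -50, 44]]]'

```text
time_s: 9.22
tcp_pos: [0.5488, -0.0119, 0.0664]
orientation: [-3.142, 0.0, 3.137]
wrist_force: [0.1, 0.0, -2.6]
grip_width: 0.0521
```

Run:
```python
from goal import *
for i in range(5):
    s=robot.read_state();print(s["time_s"],s["tcp_pos"],s["wrist_force"],s["grip_width"]); 
    p,d=robot.camera("side")
cv2.imwrite("pics/s5.png",p[:,:,::-1])
```

```text
9.2167 [ 0.54884575 -0.01189763  0.06638726] [ 0.12739115  0.01141619 -2.61108161] 0.05206829974219215
9.2667 [ 0.54853707 -0.01182867  0.06599657] [ 0.08787522  0.368398   -2.66192119] 0.05194126496162631
9.3167 [ 0.54835286 -0.01179491  0.06575278] [-0.49612627  0.87761427 -3.12750722] 0.05181446188509167
9.3667 [ 0.54828998 -0.01181501  0.06567806] [-0.4815309  -0.97064459 -1.81835168] 0.051743490643587485
9.4167 [ 0.54836439 -0.01181855  0.06568908] [-0.20401655  0.71653054 -2.79059942] 0.05186007995375556
```

View pics/s5.png

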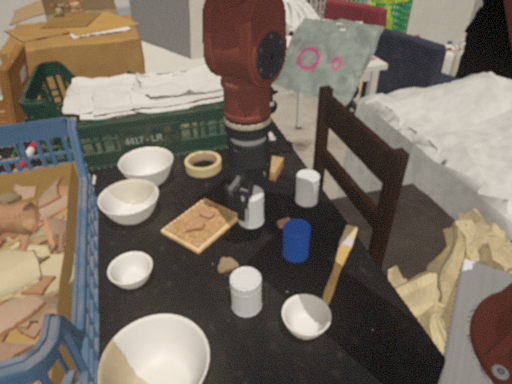

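The middle tin, lifted at (252,208) in the side view, reads about 2.6 N (0.26 kg). The left tin is still standing at (246,292). I'll set the middle one back.

Call:
send_rows --series '[[[0, 0, 0, 0, 0, 6, 44], [0, 0, 0, 0, 0, 16, 44], [0, 0, 0, 0, 0, 27, 44], [0, 0, 0, 0, 0, 36, 44], [0, 0, 0, 0, 0, 42, 44], [0, 0, 0, 0, 0, 46, 44], [0, 0, 0, 0, 0, 48, 44], [0, 0, 0, 0, 0, 48, 44]]]'

```text
time_s: 10.13
tcp_pos: [0.5486, -0.0118, 0.0181]
orientation: [3.142, -0.0, 3.137]
wrist_force: [-0.5, -0.1, -2.3]
grip_width: 0.0516
```

Call:
send_rows --series '[[[0, 0, 0, 0, 0, 0, 44], [0, 0, 0, 0, 0, 0, 53], [0, 0, 0, 0, 0, 0, 56], [0, 0, 0, 0, 0, 0, 60], [0, 0, 0, 0, 0, 0, 66], [0, 0, 0, 0, 0, 0, 75], [0, 0, 0, 0, 0, 0, 85], [0, 0, 0, 0, 0, 0, 85]]]'

```text
time_s: 10.8
tcp_pos: [0.5489, -0.0119, 0.0184]
orientation: [-3.142, 0.0, 3.137]
wrist_force: [-0.0, -1.3, 0.2]
grip_width: 0.0849
```

Call:
send_rows --series '[[[0, 0, 0, 0, 0, 0, 85], [0, 0, 0, 0, 0, -10, 85], [0, 0, 0, 0, 0, -25, 85], [0, 0, 0, 0, 0, -45, 85], [0, 0, 0, 0, 0, -70, 85], [0, 0, 0, 0, 0, -95, 85], [0, 0, 0, 0, 0, -115, 85], [0, 0, 0, 0, 0, -120, 85]]]'

```text
time_s: 11.47
tcp_pos: [0.5507, -0.0121, 0.1424]
orientation: [-3.141, 0.005, 3.137]
wrist_force: [1.4, 0.4, -0.9]
grip_width: 0.085
```

Run:
```python
from goal import *
p=wtin(.5485,-.012);cv2.imwrite("pics/w6.png",p[:,:,::-1])
goal(.497,-.1867,.14,180)
```

```text
wrist tin 3094 [ 0.5467 -0.0122  0.0703] ((548.0400390625, -12.400158882141113), 26.430498123168945)
t 11.52 tcp [ 0.5506 -0.0121  0.1416] rpy [-180.     0.3  179.7] q [-0.15  0.4  -0.24  0.93 -0.   -0.15] F [ 1.36  0.49 -0.57] T [ 0.003 -0.027  0.009] w 0.0851
rot [-0.04  0.28 -0.25] shift [  52.8 -174.8    1.5]
```

View pics/w6.png

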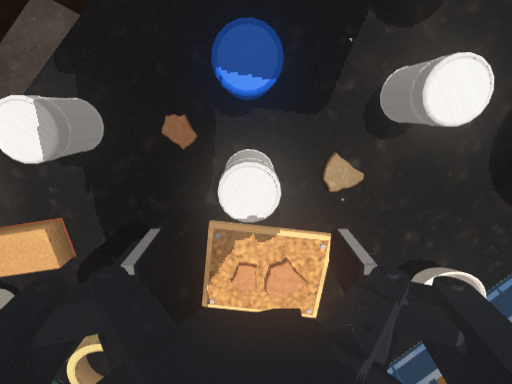

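The middle tin is back at (0.548, -0.012), upright. On to the right tin.

Call:
send_rows --series '[[[0, 0, 0, 5, -16, 0, 85], [0, 0, 0, 14, -46, 0, 85], [0, 0, 0, 23, -78, 0, 85], [0, 0, 0, 33, -110, 0, 85], [0, 0, 0, 41, -140, 0, 85], [0, 0, 0, 48, -163, 0, 85], [0, 0, 0, 52, -175, 0, 85], [0, 0, 0, 52, -175, 0, 85]]]'

```text
time_s: 12.18
tcp_pos: [0.495, -0.1886, 0.1377]
orientation: [3.142, -0.001, 3.134]
wrist_force: [1.1, -0.4, -0.3]
grip_width: 0.0845
```

Run:
```python
from goal import *
p=wtin(.497,-.1867);cv2.imwrite("pics/w7.png",p[:,:,::-1])
goal(.4965,-.1867,.0155,180)
```

```text
wrist tin 3189 [ 0.4952 -0.1863  0.0703] ((496.61688232421875, -186.413818359375), 26.57879066467285)
t 12.23 tcp [ 0.4954 -0.1871  0.1377] rpy [ 1.800e+02 -1.000e-01  1.796e+02] q [-0.5   0.37 -0.3   0.9   0.   -0.49] F [ 0.39  0.01 -0.34] T [ 0.001 -0.033 -0.032] w 0.085
rot [ 0.04 -0.05 -0.37] shift [ -1.2   0.3 122.2]
```

View pics/w7.png

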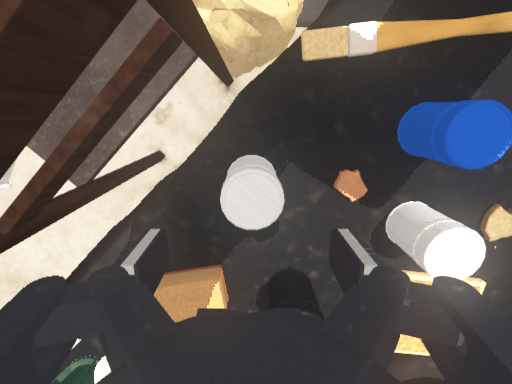

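The right tin is at wrist pixel (252,192) and (0.4966, -0.1865), with clear space for both fingers.

Call:
send_rows --series '[[[0, 0, 0, -1, 0, 12, 85], [0, 0, 0, -1, 0, 35, 85], [0, 0, 0, -1, 0, 60, 85], [0, 0, 0, -1, 0, 85, 85], [0, 0, 0, -1, 0, 105, 85], [0, 0, 0, -1, 0, 118, 85], [0, 0, 0, -1, 0, 122, 85], [0, 0, 0, -1, 0, 122, 85]]]'

```text
time_s: 12.9
tcp_pos: [0.4965, -0.185, 0.0152]
orientation: [3.14, -0.002, 3.138]
wrist_force: [-0.5, 0.9, 0.2]
grip_width: 0.085
```

Call:
send_rows --force 50 --series '[[[0, 0, 0, 0, 0, 0, 60], [0, 0, 0, 0, 0, 0, 54], [0, 0, 0, 0, 0, 0, 50], [0, 0, 0, 0, 0, 0, 46], [0, 0, 0, 0, 0, 0, 44], [0, 0, 0, 0, 0, 0, 44], [0, 0, 0, 0, 0, 0, 44], [0, 0, 0, 0, 0, 0, 44]]]'

```text
time_s: 13.57
tcp_pos: [0.4979, -0.1867, 0.0175]
orientation: [-3.141, 0.002, 3.137]
wrist_force: [0.3, 2.7, 5.9]
grip_width: 0.0509
```

Call:
send_rows --series '[[[0, 0, 0, 0, 0, -4, 44], [0, 0, 0, 0, 0, -12, 44], [0, 0, 0, 0, 0, -24, 44], [0, 0, 0, 0, 0, -36, 44], [0, 0, 0, 0, 0, -46, 44], [0, 0, 0, 0, 0, -50, 44], [0, 0, 0, 0, 0, -50, 44], [0, 0, 0, 0, 0, -50, 44]]]'

```text
time_s: 14.23
tcp_pos: [0.497, -0.1866, 0.0663]
orientation: [-3.142, 0.0, 3.137]
wrist_force: [-0.1, -0.3, -5.0]
grip_width: 0.0505
```

Run:
```python
from goal import *
for i in range(5):
    s=robot.read_state();print(s["time_s"],s["tcp_pos"],s["wrist_force"],s["grip_width"]); 
    p,d=robot.camera("side")
cv2.imwrite("pics/s8.png",p[:,:,::-1])
```

```text
14.2333 [ 0.49702036 -0.18663368  0.06633946] [-0.12582084 -0.27738357 -4.96350778] 0.050537337572503865
14.2833 [ 0.49671362 -0.18649384  0.06594415] [-0.4080944   0.80586907 -5.34634282] 0.05079551325077666
14.3333 [ 0.49657727 -0.18641052  0.06573253] [ 0.00882794 -0.19609289 -4.91912325] 0.05070317972927453
14.3833 [ 0.49654688 -0.18639602  0.06565166] [-1.31684603 -0.46870384 -5.2444848 ] 0.05094062807950389
14.4333 [ 0.4965727  -0.18640981  0.06566635] [-0.37753706  0.22947507 -5.37400326] 0.05058849156870338
```

View pics/s8.png

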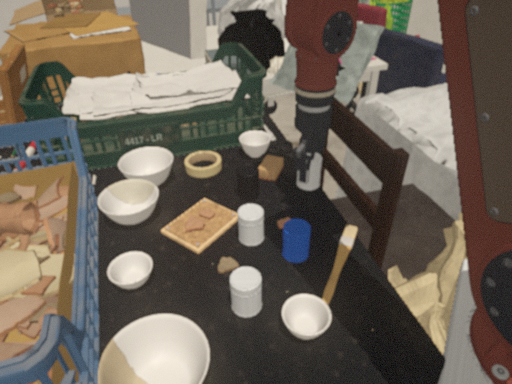

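The right tin reads about 5.2 N, so it's the heaviest (1.2, 2.6 and 5.2 N). As asked, I'll stand it back and let go, then take it up again.

Call:
send_rows --series '[[[0, 0, 0, 0, 0, 6, 44], [0, 0, 0, 0, 0, 16, 44], [0, 0, 0, 0, 0, 27, 44], [0, 0, 0, 0, 0, 36, 44], [0, 0, 0, 0, 0, 42, 44], [0, 0, 0, 0, 0, 46, 44], [0, 0, 0, 0, 0, 48, 44], [0, 0, 0, 0, 0, 48, 44]]]'

```text
time_s: 15.15
tcp_pos: [0.4969, -0.1866, 0.0181]
orientation: [3.141, -0.0, 3.137]
wrist_force: [-0.4, -0.5, -5.1]
grip_width: 0.0506
```

Call:
send_rows --series '[[[0, 0, 0, 0, 0, 0, 44], [0, 0, 0, 0, 0, 0, 53], [0, 0, 0, 0, 0, 0, 56], [0, 0, 0, 0, 0, 0, 60], [0, 0, 0, 0, 0, 0, 66], [0, 0, 0, 0, 0, 0, 75], [0, 0, 0, 0, 0, 0, 85], [0, 0, 0, 0, 0, 0, 85]]]'

```text
time_s: 15.82
tcp_pos: [0.4972, -0.1867, 0.0184]
orientation: [-3.142, 0.0, 3.137]
wrist_force: [-0.2, 0.1, 0.2]
grip_width: 0.085
```

Run:
```python
from goal import *
p=wtin(.497,-.1867);cv2.imwrite("pics/w9.png",p[:,:,::-1])
goal(.4965,-.1867,.0155,180)
```

```text
wrist tin 10005 [ 0.4873 -0.1868  0.07  ] ((492.7912902832031, -180.6385040283203), 33.018516540527344)
t 15.87 tcp [ 0.4971 -0.1867  0.0184] rpy [-180.     0.   179.7] q [-0.5   0.52 -0.43  0.62  0.   -0.49] F [-0.2  -0.18 -0.4 ] T [-0.052  0.019 -0.029] w 0.0848
rot [-0.    0.01 -0.26] shift [ 0.6 -0.   2.9]
```

View pics/w9.png

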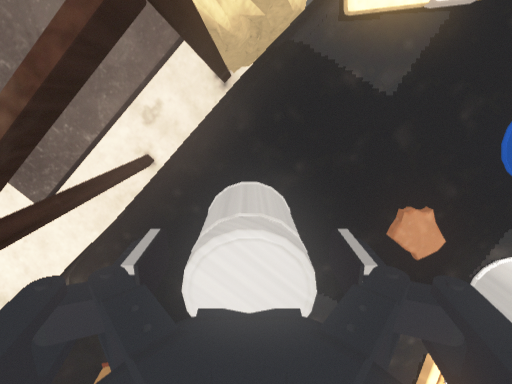

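The tin is standing free between the open fingers at (250,250). I'll grip it again and lift, and also refine the board centre.

Call:
send_rows --force 60 --series '[[[0, 0, 0, 0, 0, 1, 60], [0, 0, 0, 0, 0, 2, 54], [0, 0, 0, 0, 0, 2, 50], [0, 0, 0, 0, 0, 2, 46], [0, 0, 0, 0, 0, 2, 44], [0, 0, 0, 0, 0, 2, 44], [0, 0, 0, 0, 0, 2, 44], [0, 0, 0, 0, 0, 2, 44]]]'

```text
time_s: 16.53
tcp_pos: [0.497, -0.1867, 0.0164]
orientation: [-3.142, -0.0, 3.137]
wrist_force: [-2.2, 0.7, 5.1]
grip_width: 0.0502
```

Call:
send_rows --series '[[[0, 0, 0, 0, 0, -5, 44], [0, 0, 0, 0, 0, -20, 44], [0, 0, 0, 0, 0, -45, 44], [0, 0, 0, 0, 0, -75, 44], [0, 0, 0, 0, 0, -110, 44], [0, 0, 0, 0, 0, -145, 44], [0, 0, 0, 0, 0, -168, 44], [0, 0, 0, 0, 0, -175, 44]]]'

```text
time_s: 17.2
tcp_pos: [0.4986, -0.1874, 0.1949]
orientation: [-3.139, 0.005, 3.137]
wrist_force: [0.2, -0.0, -5.1]
grip_width: 0.0504
```

Run:
```python
from goal import *
pic=cv2.imread("pics/top0.png");hsv=cv2.cvtColor(pic,cv2.COLOR_BGR2HSV)
m=np.zeros(hsv.shape[:2],np.uint8);m[135:200,185:258]=1
m&=((hsv[...,2]>100)&(hsv[...,1]>60)).astype(np.uint8)
n,l,st,ce=cv2.connectedComponentsWithStats(m);k=1+st[1:,4].argmax()
pts=np.argwhere(l==k)[:,::-1].astype(np.float32)
r=cv2.minAreaRect(pts);b=cv2.boxPoints(r);print(r,b)
c=robot.get_calibration("top");K=c["camera_matrix"];T=c["world_from_camera"]
def ray(u,v,z):
    d=T[:3,:3]@np.linalg.inv(K)@[u,v,1];return T[:3,3]+d*(z-T[2,3])/d[2]
for q in b: print(ray(*q,.012))
x=ray(*r[0],.012);print('centre',x)
goal(x[0],x[1],.19,180)
```

```text
((221.33168029785156, 167.6831817626953), (52.13995361328125, 40.099998474121094), 5.710593223571777) [[193.39603 185.03963]
 [197.38614 145.13863]
 [249.26733 150.32674]
 [245.27722 190.22774]]
[0.61580227 0.08347733 0.012     ]
[0.72806274 0.07194917 0.012     ]
[ 0.70991245 -0.07067416  0.012     ]
[ 0.59804415 -0.05693037  0.012     ]
centre [0.66250994 0.00697066 0.012     ]
t 17.2 tcp [ 0.4986 -0.1874  0.1949] rpy [-179.9    0.3  179.8] q [-0.5   0.32 -0.2   1.04  0.   -0.49] F [ 0.19 -0.   -5.11] T [-0.067 -0.117 -0.032] w 0.0504
rot [-0.13  0.26 -0.25] shift [-163.1  195.1    5.2]
```

The board fit gives its centre at (0.6625, 0.007) and a size of 113×144 mm, which matches the stated 110×140. I'll carry the tin there smoothly at z≈0.19.

Call:
send_rows --series '[[[0, 0, 0, -5, 6, 0, 44], [0, 0, 0, -18, 22, 0, 44], [0, 0, 0, -38, 45, 0, 44], [0, 0, 0, -60, 71, 0, 44], [0, 0, 0, -83, 98, 0, 44], [0, 0, 0, -106, 125, 0, 44], [0, 0, 0, -127, 149, 0, 44], [0, 0, 0, -144, 169, 0, 44]]]'

```text
time_s: 17.87
tcp_pos: [0.6419, -0.0153, 0.1879]
orientation: [3.14, -0.004, 3.138]
wrist_force: [0.1, -0.2, -6.0]
grip_width: 0.0503
```

```bash
python3 goal.py .6625 .007 .19 180
```

```text
t 17.87 tcp [ 0.6419 -0.0153  0.1879] rpy [179.9  -0.2 179.8] q [-0.14  0.54  0.12  1.15  0.   -0.13] F [ 0.15 -0.24 -5.99] T [-0.058 -0.006 -0.039] w 0.0503
rot [ 0.07 -0.22 -0.19] shift [-20.5  22.4  -2.2]
```

Call:
send_rows --series '[[[0, 0, 0, -12, 13, -1, 44], [0, 0, 0, -19, 21, -2, 44], [0, 0, 0, -22, 24, -2, 44], [0, 0, 0, -22, 24, -2, 44], [0, 0, 0, -22, 24, -2, 44], [0, 0, 0, -22, 24, -2, 44], [0, 0, 0, -22, 24, -2, 44], [0, 0, 0, -22, 24, -2, 44]]]'

```text
time_s: 18.53
tcp_pos: [0.6636, 0.0049, 0.1934]
orientation: [-3.142, -0.0, 3.136]
wrist_force: [-0.6, 0.2, -4.9]
grip_width: 0.0506
```

Run:
```python
from goal import *
goal(.6625,.007,.19,180)
for n in("side","top"):
    p,d=robot.camera(n);cv2.imwrite(f"pics/{n}9.png",p[:,:,::-1])
    S=cloud(d,n).reshape(-1,3)
    for k,x,y in(("L",.4705,.143),("M",.5485,-.012)):
        q=S[(np.hypot(S[:,0]-x,S[:,1]-y)<.04)&(S[:,2]>.064)&(S[:,2]<.08)]
        if len(q)>30: print(n,k,len(q),q.mean(0).round(4),cv2.minEnclosingCircle((q[:,:2]*1000).astype(np.float32)))
    if n=="side":
        q=S[(np.hypot(S[:,0]-.6625,S[:,1]-.007)<.035)&(S[:,2]>.08)&(S[:,2]<.4)];print('held zmin',np.percentile(q[:,2],[1,5,50]),q.mean(0))
goal(.6625,.007,.19,180)
```

```text
t 18.53 tcp [0.6636 0.0049 0.1934] rpy [-180.    -0.   179.7] q [-0.1   0.58  0.2   1.19 -0.   -0.1 ] F [-0.63  0.19 -4.92] T [ 0.021 -0.017 -0.   ] w 0.0506
rot [-0.   -0.   -0.31] shift [1.1 2.1 3.4]
side L 678 [0.4678 0.1458 0.0712] ((469.3157653808594, 143.27479553222656), 26.582883834838867)
side M 404 [ 0.5465 -0.0089  0.071 ] ((547.8823852539062, -11.520668029785156), 26.88665008544922)
held zmin [0.18125085 0.19084929 0.28871489] [0.65045509 0.02121656 0.28913361]
top M 44 [ 0.5463 -0.033   0.0719] ((547.5313720703125, -30.47014617919922), 18.332225799560547)
t 18.63 tcp [0.6637 0.0051 0.1935] rpy [-180.     0.   179.7] q [-0.1   0.58  0.2   1.19 -0.   -0.1 ] F [ 0.28 -0.28 -5.78] T [-0.033  0.032  0.037] w 0.0506
rot [-0.    0.01 -0.3 ] shift [1.2 1.9 3.5]
```

View pics/side9.png

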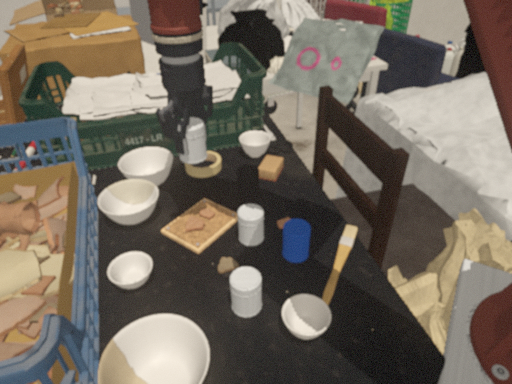

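View pics/top9.png

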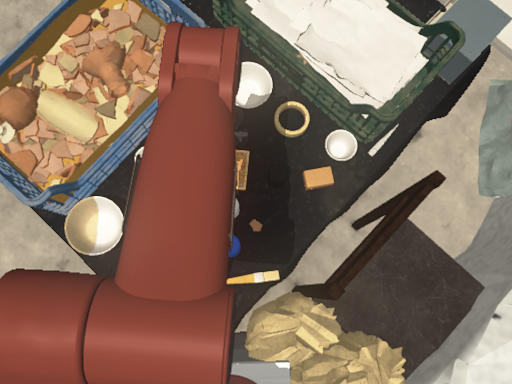

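The side view shows the heavy tin upright at (192,142), well above the board at (200,224). The left tin (246,292) and middle tin (251,225) are where they stood. Handing in.

```bash
python3 -c "
from station import robot
print(robot.read_state()['qvel'].round(3));print(robot.hand_in())"
```

```text
[ 0.002  0.003  0.004  0.002 -0.001 -0.   ]
the job is handed in; nothing more can be done
None
```

I hefted the tins from left to right, and the right one is the heaviest. It is now held upright over the middle of the gluing board, and the job is handed in at about 18.6 s.

| Tin | Wrist reading when lifted |
|---|---|
| Left | about 1.2 N |
| Middle | about 2.6 N |
| Right | about 5.2 N |

I lifted each tin about 5 cm, stood it back and let go; the right one I then gripped again at 60 N.

**Last checks:**
- **Held tin:** the gripper is at (0.664, 0.005), about 2 mm from the measured board centre of (0.6625, 0.007). The tin's underside is roughly 16 cm above the board, and the arm was at rest.
- **Other two tins:** both stand within about 1–2 mm of where they were first measured.
- **Slip on the left tin:** my first grip was about 4 mm off-centre and probably slid it that far. I corrected this in the air before setting it down.
- **Not checked from above:** in the last top picture the arm hid the left tin and all but a sliver of the middle one, so their final positions rest on the side camera, plus the wrist camera just after each was set down. Bystander objects were only checked by eye, and they look unmoved.

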